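# Put away the sieve shaker's spanners and clamp knobs

### The arm

A 7-joint arm with a two-finger parallel gripper is mounted at the origin on the work surface. World frame = base frame: x ahead of the robot, y to its left, z up, the work surface at z = 0. Lengths are in m, angles in rad, forces in N, time in s.
With the tool pointing down it reaches from about 0.425 to 0.925 m from the base axis. Payload 6.8 kg.
Tool frame: the origin (TCP) lies at the very end of the fingers, on their centre line; the grasp point (between the pads) lies 19 mm behind it; z points along the fingers, y is the line along which they close (so a half turn about z gives the same grasp; the last joint's range is limited). The gripper opens to 85 mm and grips with 20 to 120 N. Pads are 22 mm wide; open, the fingers measure 114 mm over their backs; the gripper's body (76 mm by 85 mm) begins 54 mm behind the grasp point. The pads swing forward as they close: fully open they stand 13 mm farther back than shut.
Start: joints at [1.214, 0.477, 0.022, 1.555, -0.011, 1.109, -0.083], TCP at [0.166, -0.654, 0.231] pointing down, gripper open.
Joint ranges: [-2.96, 2.96], [-0.34, 2.1], [-1.41, 1.46], [0.24, 2.44], [-1.37, 4.51], [0.17, 1.92], [-2.96, 2.96]. Speed limits (rad/s): [2.39, 2.39, 3.14, 3.14, 3.14, 3.14, 3.14].

### API

Orientations are given as a unit quaternion [w, x, y, z].
In Python, from station import bot gives the robot as it stands.
- The arm moves only by the shell command python3 nudge.py 'ROWS' [FORCE]. ROWS is one flat JSON list of numbers that holds 1 to 20 rows one after another, with no inner brackets; each row has 5 numbers: dx, dy, dz in m, then a turn about the tool's z in rad, then the opening from 0.0 (shut) to 1.0 (fully open); each row shifts and turns the commanded pose from where the row before left it, along the tool's axes as they then stand; what a row does not reach is not made up. A row lasts 1/10 s, in which the tool goes at most 0.05 m and 0.15 rad, less where a joint would pass 70% of its speed; a pose out of reach is approached as far as the arm can. The fingers move at their own pace and stop on an object; FORCE is the grip in N (left out, the last holds). Time passes only in rows, so rows that do not move let the fingers close. It prints the time, the measured TCP pose, the force, the opening and the grip force at its end. Input that does not fit is refused with a message, and nothing moves.
- bot.get_obs(): the state, without advancing time (a new reading comes with each control period).
- bot.read_camera(name): name is "scene" or "side" or "wrist"; returns the picture (420x560x3 uint8, blue, green, red); there is no depth.
- bot.camera_info(name): a dict with "vertical_fov" (degrees; the focal length in pixels is half the picture's height over the tangent of half this angle, whatever the lens; pixels are square), "cx", "cy" (the principal point, pixels), "k1" (the pictures are not rectified: a ray, as slopes to the right and down, at radius r is drawn at 1 + k1 r^2 times it, then the intrinsics apply), "view" (4x4, takes a point from world to camera coordinates); the wrist camera has in their place "hand_eye" (4x4, takes a point from camera to tool coordinates, whose origin is the TCP and whose axes are the flange's). Camera axes: x right, y up, looking along -z (the intrinsics and any distortion apply to the point x, -y, -z); pixel columns grow to the right and rows downward; lengths in m; the calibration is good to about 2 mm. A picture is of the moment at which its call begins: read the wrist's pose just before it. camera_info takes no time and is no camera call.
- bot.hand_in(): hands the job in; it is judged then, once.
The state is a dict: "t": time; "q": joint angles; "joint_vel": joint speeds; "joint_torque": joint torques, N m; "eef_pos": TCP position; "tool_rot": TCP orientation; "contact_force": force on the tool from outside, world axes, zero at the start; "torque": the same for the moment, N m; "gripper_width": opening from 0.0 (shut) to 1.0 (fully open); "grasp_force": force on a finger pad.
Only numpy, scipy, OpenCV 4.12 (cv2) and the standard library are available. Lean on these libraries where they do the work, as an engineer would, in place of code of your own. Each camera call takes 0.05 s, during which the arm holds its last target. There are 200 camera calls.

### The job

The sieve shaker has been stripped down for cleaning; put away every spanner and every black star knob that lies on the bench. Snap each spanner by its ring end onto a hook of its own on the tool rack, pushed past the sprung gate so that the gate shuts behind it and the spanner hangs free and still; slide the parts box open, put all the knobs inside and slide its cover fully home again. Leave the tins, brush and mallet where they are.

Things in the scene. Friction and masses are not known exactly. Their poses are not given: they have to be found in the camera images.
- rack: Blue steel tool rack, fixed: a bar 262 mm long on two posts (x = +15 to +37 mm, top at z = 244 mm) with four snap hooks on its front. Origin on the bench under the row; -x is the front, where the hooks point, y runs along the row, z up. Hooks 1 to 4 at y = -93, -31, +31, +93 mm. Hook: 7 mm bar bent in the x-z plane; shape under gate1, how a ring goes in under gate2, result under gate3.
- gate1 (a joint): Sprung gate of hook 1, rad: 0 shut, grows to 1.15 as it is pushed down. Every hook, in the rack's frame: back at x = +9 mm, bowl with its floor at z = 179 mm, nose standing up in front, centre x = -21 mm, top at z = 215 mm. The gate, a wire 4 mm thick at z = 207 mm, hinged at the back (x = +6), closes the opening on top between back and nose.
- gate2 (a joint): As gate1, hook 2. A ring goes in from above: ring held flat, spanner pointing along rack +x, nose up through its hole; the ring's far bar pushes the gate down (2 N to start, 3.5 N at 0.8 rad). That bar must pass close behind the nose: bar centre at x = -14.5 to -11.5 mm (ring centre 14 mm nearer the front). With the bar's centre below z = 187 mm the gate snaps shut above it.
- gate3 (a joint): As gate1, hook 3. A bar that is in rests on the bowl's floor at centre z = 182 mm and the gate reads 0 again; the spanner, let go, swings down and hangs, the ring's centre then at about x = -7, z = 167 mm in the rack's frame. While a bar goes in the gate reads up to about 0.8.
- gate4 (a joint): As gate1, for hook 4. Hanging spanners reach down to about 24 mm above the bench.
- spanner1: Short plain steel combination spanner, 162 mm long, 0.14 kg, lying flat. Origin at the middle of the handle's underside; x points to the ring end, z up. Handle 14 mm wide, 9 mm thick, x = -50 to +48 mm, balances near x = -3. Ring 34 mm outside, 22 mm inside, bar 6 mm thick, centre at x = 62 mm; open jaw 32 mm wide at x = -50 to -82 mm. All alike. None if absent in this run.
- spanner1_eye (a point): Centre of that spanner's ring hole, 4.5 mm above its underside, at x = 62 mm in its frame; axes as the spanner's.
- spanner2: Short plain steel combination spanner, 162 mm long, 0.14 kg, lying flat. Origin at the middle of the handle's underside; x points to the ring end, z up. Handle 14 mm wide, 9 mm thick, x = -50 to +48 mm, balances near x = -3. Ring 34 mm outside, 22 mm inside, bar 6 mm thick, centre at x = 62 mm; open jaw 32 mm wide at x = -50 to -82 mm. All alike. None if absent in this run.
- spanner2_eye (a point): Centre of that spanner's ring hole, 4.5 mm above its underside, at x = 62 mm in its frame; axes as the spanner's.
- spanner3: Short plain steel combination spanner, 162 mm long, 0.14 kg, lying flat. Origin at the middle of the handle's underside; x points to the ring end, z up. Handle 14 mm wide, 9 mm thick, x = -50 to +48 mm, balances near x = -3. Ring 34 mm outside, 22 mm inside, bar 6 mm thick, centre at x = 62 mm; open jaw 32 mm wide at x = -50 to -82 mm. All alike. None if absent in this run.
- spanner3_eye (a point): Centre of that spanner's ring hole, 4.5 mm above its underside, at x = 62 mm in its frame; axes as the spanner's.
- knob1: Black star knob, 32 mm across and 26 mm high, 35 g: a hub 18 mm across and 11 mm high below, the lobed head above it (15 mm high); stands on its hub. Origin at the centre of the hub's underside, z up through the head. None if it is not there in this run.
- knob2: Black star knob, 32 mm across and 26 mm high, 35 g: a hub 18 mm across and 11 mm high below, the lobed head above it (15 mm high); stands on its hub. Origin at the centre of the hub's underside, z up through the head. None if it is not there in this run.
- knob3: Black star knob, 32 mm across and 26 mm high, 35 g: a hub 18 mm across and 11 mm high below, the lobed head above it (15 mm high); stands on its hub. Origin at the centre of the hub's underside, z up through the head. None if it is not there in this run.
- partsbox: Blue sheet-steel parts box, fixed, 124 mm (its x) by 236 mm (its y) by 56 mm high, walls 4 mm. Origin at the centre of its underside. The half towards +y is the compartment; the half towards -y is decked over, and the cover slides back over that deck. A rail 8 mm high runs along each long side on top.
- well (a point): Middle of the compartment's floor, 4 mm above the box's underside, at y = +61 mm in the box's frame (axes as the box's). The compartment is 116 mm along x, 106 mm along y and 52 mm deep to the rim.
- cover (a joint): Position of the box's flat sliding cover, m: 0 fully home over the compartment, 0.106 fully open; it opens towards the box's -y. About 1.5 N of friction; stays where it is left.
- cover_grip (a point): Middle of the top of the cover's grip, a black upright bar 60 mm (box x) by 10 mm (box y) by 20 mm high in the middle of the cover; this point is 80 mm above the box's underside, the cover's plate 60 mm. Pinch it along the box's y.
- tin1: Aluminium moisture tin, 52 mm across, 34 mm high; to be left where it is. Origin at its underside.
- tin2: Aluminium moisture tin, 60 mm across, 40 mm high; to be left where it is. Origin at its underside.
- tin3: Aluminium moisture tin, 52 mm across, 34 mm high; to be left where it is. Origin at its underside.
- brush: Wooden sieve brush, 200 mm long, lying; to be left where it is. Origin at its underside.
- mallet: Rubber mallet, handle 190 mm, lying; to be left where it is. Origin at its underside.

How it is judged:
On the way, in this order (a step that is already met when the one before it is completed fails the run):
1. the parts box's cover is slid open (value of joint cover above 0.05 m), for 0.1 s.
2. all the knobs are in the compartment (x of knob1 in the frame of well between -0.058 and 0.058 m and y of knob1 in the frame of well between -0.053 and 0.053 m and z of knob1 in the frame of well between -0.01 and 0.035 m and x of knob2 in the frame of well between -0.058 and 0.058 m and y of knob2 in the frame of well between -0.053 and 0.053 m and z of knob2 in the frame of well between -0.01 and 0.035 m and x of knob3 in the frame of well between -0.058 and 0.058 m and y of knob3 in the frame of well between -0.053 and 0.053 m and z of knob3 in the frame of well between -0.01 and 0.035 m), for 0.2 s.
3. the cover is fully home over them (value of joint cover below 0.004 m), for 0.2 s.
At the end, for the whole second after the job is handed in: Each spanner hangs at rest by its ring, ring end up within 25 degrees of plumb, ring centre within 13 mm of its hook sideways and 156 to 177 mm above the bench, one per hook; gates shut (under 0.12 rad); all knobs in the compartment; cover home within 4 mm (all of step 2 and ((x of spanner1_eye in the frame of rack between -0.025 and 0.01 m and y of spanner1_eye in the frame of rack between -0.106 and -0.08 m and z of spanner1_eye in the frame of rack between 0.156 and 0.177 m) or (x of spanner1_eye in the frame of rack between -0.025 and 0.01 m and y of spanner1_eye in the frame of rack between -0.044 and -0.018 m and z of spanner1_eye in the frame of rack between 0.156 and 0.177 m) or (x of spanner1_eye in the frame of rack between -0.025 and 0.01 m and y of spanner1_eye in the frame of rack between 0.018 and 0.044 m and z of spanner1_eye in the frame of rack between 0.156 and 0.177 m) or (x of spanner1_eye in the frame of rack between -0.025 and 0.01 m and y of spanner1_eye in the frame of rack between 0.08 and 0.106 m and z of spanner1_eye in the frame of rack between 0.156 and 0.177 m)) and ((x of spanner2_eye in the frame of rack between -0.025 and 0.01 m and y of spanner2_eye in the frame of rack between -0.106 and -0.08 m and z of spanner2_eye in the frame of rack between 0.156 and 0.177 m) or (x of spanner2_eye in the frame of rack between -0.025 and 0.01 m and y of spanner2_eye in the frame of rack between -0.044 and -0.018 m and z of spanner2_eye in the frame of rack between 0.156 and 0.177 m) or (x of spanner2_eye in the frame of rack between -0.025 and 0.01 m and y of spanner2_eye in the frame of rack between 0.018 and 0.044 m and z of spanner2_eye in the frame of rack between 0.156 and 0.177 m) or (x of spanner2_eye in the frame of rack between -0.025 and 0.01 m and y of spanner2_eye in the frame of rack between 0.08 and 0.106 m and z of spanner2_eye in the frame of rack between 0.156 and 0.177 m)) and ((x of spanner3_eye in the frame of rack between -0.025 and 0.01 m and y of spanner3_eye in the frame of rack between -0.106 and -0.08 m and z of spanner3_eye in the frame of rack between 0.156 and 0.177 m) or (x of spanner3_eye in the frame of rack between -0.025 and 0.01 m and y of spanner3_eye in the frame of rack between -0.044 and -0.018 m and z of spanner3_eye in the frame of rack between 0.156 and 0.177 m) or (x of spanner3_eye in the frame of rack between -0.025 and 0.01 m and y of spanner3_eye in the frame of rack between 0.018 and 0.044 m and z of spanner3_eye in the frame of rack between 0.156 and 0.177 m) or (x of spanner3_eye in the frame of rack between -0.025 and 0.01 m and y of spanner3_eye in the frame of rack between 0.08 and 0.106 m and z of spanner3_eye in the frame of rack between 0.156 and 0.177 m)) and angle between each of spanner1, spanner2, spanner3's own x axis and vertical below 0.44 rad and linear speed of each of spanner1, spanner2, spanner3 below 0.1 m/s and distance between spanner1_eye and spanner2_eye above 0.04 m and distance between each of spanner1_eye, spanner2_eye and spanner3_eye above 0.04 m and value of joint each of gate1, gate2, gate3, gate4 below 0.12 rad and value of joint cover below 0.004 m); the robot touches nothing.
It fails at once if the tin is pushed more than 30 mm from its place (distance of tin1 from where it was at the start of the episode above 0.03 m).
It fails at once if the tin is pushed more than 30 mm from its place (distance of tin2 from where it was at the start of the episode above 0.03 m).
It fails at once if the tin is pushed more than 30 mm from its place (distance of tin3 from where it was at the start of the episode above 0.03 m).
It fails at once if the brush is pushed more than 30 mm from its place (distance of brush from where it was at the start of the episode above 0.03 m).
It fails at once if the mallet is pushed more than 30 mm from its place (distance of mallet from where it was at the start of the episode above 0.03 m).
Of spanner1, spanner2, spanner3 only 2 to 3 are there at a start; the rules pass over those that are not, and their reading is None.
Of knob1, knob2, knob3 only 2 to 3 are there at a start; the rules pass over those that are not, and their reading is None.
At some moment in a run one of spanner1, spanner2, spanner3, knob1, knob2, knob3 may be knocked a few centimetres aside while the robot is not near it.
It also fails if it takes over 208 s, if anything falls off the work surface, if the arm or the gripper's body presses on something with over 40 N, if the wrist force passes 120 N, or if a joint passes its speed limit or range.

## Working session

There is one attempt and no reset: what is moved stays moved. The work goes in short steps, Python scripts to look and compute and a shell command to move; the robot and the scene stay as the last step left them, time stands still between calls to the robot, and variables do not carry over. Pictures are saved under pics/ and viewed, at most 14 in all, crops included, and the job is handed in when it is done.

```bash
ls; mkdir -p pics; python3 - <<'E'
from station import bot
import cv2,numpy as np
o=bot.get_obs();print(o)
for n in("scene","side","wrist"):
    i=bot.camera_info(n);print(n,i)
    cv2.imwrite(f"pics/{n}0.png",bot.read_camera(n))
E
```

```text
nudge.py
pics
station.py
{'t': 0.0, 'q': array([ 1.21388059,  0.47779268,  0.02233442,  1.55648986, -0.01150729,
        1.10929249, -0.08313443]), 'joint_vel': array([ 1.08719136e-03, -9.48717055e-04, -1.03393380e-03, -1.44199132e-03,
       -1.43529469e-03,  2.44215866e-03,  3.73236536e-05]), 'joint_torque': array([ 4.17069832e-04, -5.96444929e+01,  1.60814691e+00, -2.81193513e+01,
        1.24909295e-02,  9.39056132e-03,  1.16938885e-06]), 'eef_pos': array([ 0.1660616 , -0.65362381,  0.23031437]), 'tool_rot': array([-9.09746411e-04,  9.92271620e-01,  1.24081317e-01, -1.78925744e-04]), 'contact_force': array([ 0.04113667, -0.22887145, -0.6475497 ]), 'torque': array([ 0.02284492, -0.03714982, -0.02412738]), 'grasp_force': 0.0, 'gripper_width': 0.9983937483364914}
scene {'vertical_fov': 50.018319129703286, 'cx': 274.4835510726012, 'cy': 209.3328378228755, 'k1': 0.002783321364364304, 'view': array([[-0.77809887,  0.62795232,  0.01542811,  0.48195833],
       [-0.47643813, -0.60600714,  0.63699455,  0.20546152],
       [ 0.40
[... 259 characters left out ...]
 -0.16697486, -0.00838189, -0.62100135],
       [ 0.12896025,  0.72764316,  0.67372449, -0.18417377],
       [-0.10639603, -0.6653231 ,  0.73893508, -0.97105538],
       [ 0.        ,  0.        ,  0.        ,  1.        ]])}
wrist {'vertical_fov': 66.84900103158668, 'cx': 277.5958785500852, 'cy': 217.95590077524267, 'k1': 0.010544573181352837, 'hand_eye': array([[-4.04976214e-05,  9.59249227e-01,  2.82561354e-01,
         7.21832405e-02],
       [ 9.99998541e-01, -4.43637611e-04,  1.64939965e-03,
        -1.99504033e-05],
       [ 1.70754018e-03,  2.82561009e-01, -9.59247810e-01,
        -1.42851434e-01],
       [ 0.00000000e+00,  0.00000000e+00,  0.00000000e+00,
         1.00000000e+00]])}
```
View pics/scene0.png

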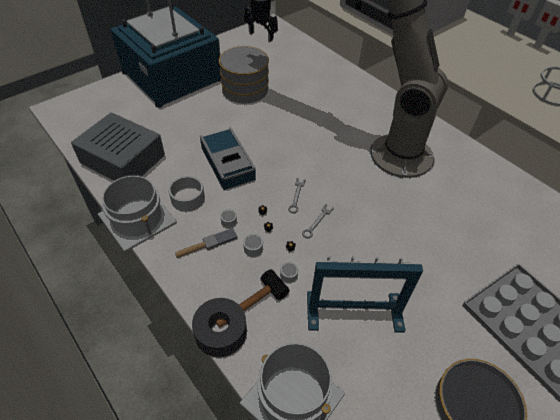

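View pics/side0.png

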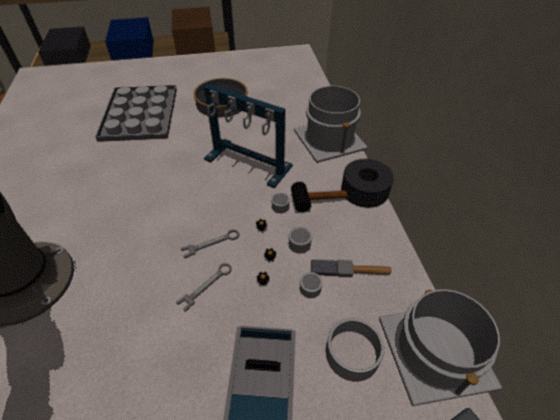

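The scene view shows the parts box at (228,158), two spanners (rings at (293,209) and (308,234)), three knobs (263,210), (268,227), (291,245), and the rack at (365,290). The side view has the same things: rings at (225,269) and (234,235), knobs at (263,278), (270,254), (261,225).

```bash
cat > h.py <<'E'
from station import bot
import cv2,numpy as np
from scipy.spatial.transform import Rotation as R
def K(i):
    f=210/np.tan(np.radians(i["vertical_fov"])/2); return np.array([[f,0,i["cx"]],[0,f,i["cy"]],[0,0,1.]]),np.array([i["k1"],0,0,0.])
def tool(o):
    T=np.eye(4);T[:3,:3]=R.from_quat(o["tool_rot"],scalar_first=True).as_matrix();T[:3,3]=o["eef_pos"];return T
def pose(n,o=None):  # camera->world, and intrinsics
    i=bot.camera_info(n)
    T=np.linalg.inv(i["view"]) if n!="wrist" else tool(o)@i["hand_eye"]
    return T@np.diag([1,-1,-1,1.]),*K(i)
def shot(n,name=None):
    o=bot.get_obs();im=bot.read_camera(n)
    if name: cv2.imwrite(f"pics/{name}.png",im)
    return im,pose(n,o),o
def ray(P,uv):
    T,k,d=P;u=cv2.undistortPoints(np.array([[uv]],float),k,d)[0,0]
    return T[:3,3],T[:3,:3]@np.array([*u,1])
def onz(P,uv,z):
    c,r=ray(P,uv);return c+r*(z-c[2])/r[2]
def tri(obs):  # [(P,uv),...] -> point, rms miss
    A=np.zeros((3,3));b=np.zeros(3);L=[ray(*x) for x in obs]
    for c,r in L:
        r=r/np.linalg.norm(r);M=np.eye(3)-np.outer(r,r);A+=M;b+=M@c
    p=np.linalg.solve(A,b)
    return p,max(np.linalg.norm(np.cross(p-c,r/np.linalg.norm(r))) for c,r in L)
def proj(P,X):
    T,k,d=P;E=np.linalg.inv(T);return cv2.projectPoints(np.atleast_2d(np.array(X,float)),cv2.Rodrigues(E[:3,:3])[0],E[:3,3],k,d)[0][:,0]
E
python3 - <<'E'
from h import *
np.set_printoptions(precision=4,suppress=True)
s,d=pose("scene"),pose("side")
for n,a,b in [("ringA",(293,209),(225,269)),("jawA",(300,182),(186,302)),("ringB",(308,234),(234,235)),("jawB",(328,209),(187,249)),
 ("k1",(263,210),(263,278)),("k2",(268,227),(270,254)),("k3",(291,245),(261,225)),("grip",(234,156),(264,366)),
 ("boxcornNearR",(200,134),(228,420)),("rackbarR",(422,265),(207,90)),("rackbarL",(315,264),(284,104)),("footL",(313,325),(278,178)),("footR",(400,325),(212,155)),
 ("tina",(229,217),(311,284)),("tinb",(253,243),(300,239)),("tinc",(289,271),(281,202)),("mallet",(274,285),(300,197)),("brush",(206,242),(350,268))]:
    print(n,*tri([(s,a),(d,b)]))
print(tool(bot.get_obs()),bot.get_obs()['t'])
i,P,o=shot("wrist")
for n in("scene","side"):
    im=cv2.imread(f"pics/{n}0.png");
    y,x,w,h=(110,180,200,220) if n=="scene" else (60,170,200,340)
    if n=="scene": c=im[120:340,185:445]
    else: c=im[70:420,170:410]
    c=np.clip(c.astype(float)*1.5,0,255).astype(np.uint8)
    c=cv2.resize(c,None,fx=3 if n=="scene" else 1.7,fy=2.7 if n=="scene" else 1.7,interpolation=cv2.INTER_CUBIC); cv2.imwrite(f"pics/{n}0c.png",c)
E
```

```text
ringA [ 0.4983 -0.0513  0.0026] 0.0009167324320646044
jawA [ 0.3989 -0.1297  0.0049] 0.0009092934751541899
ringB [0.53   0.0578 0.0008] 0.003391021503435185
jawB [0.4059 0.025  0.007 ] 0.0005072979355295455
k1 [ 0.5884 -0.1024  0.0159] 0.0015187702281850256
k2 [ 0.6184 -0.0353  0.0163] 4.963369024175732e-05
k3 [0.6081 0.0655 0.0175] 0.0019130590751543592
grip [ 0.55   -0.3294  0.0685] 0.008771256325023126
boxcornNearR [ 0.5361 -0.4479  0.108 ] 0.0569042981384594
rackbarR [0.5044 0.4238 0.2359] 0.006836249966930206
rackbarL [0.7118 0.2678 0.2585] 0.002415115930612668
footL [ 0.7053  0.2951 -0.0375] 0.006535331238254109
footR [ 0.5013  0.4522 -0.0415] 0.009318165761489493
tina [ 0.6986 -0.1433  0.0234] 0.00215865216683182
tinb [ 0.7013 -0.0087  0.0279] 0.0017595947293645754
tinc [0.677  0.1367 0.0227] 0.0022379791918265774
mallet [0.7385 0.1463 0.0211] 0.0010342306607173109
brush [ 0.8089 -0.1109  0.0148] 0.0005797051204793496
[[ 0.9692  0.2462 -0.0004  0.1661]
 [ 0.2462 -0.9692  0.0013 -0.6538]
 [-0.0001 -0.0014 -1.      0.2306]
 [ 0.      0.      0.      1.    ]] 0.15
```

View pics/side0c.png

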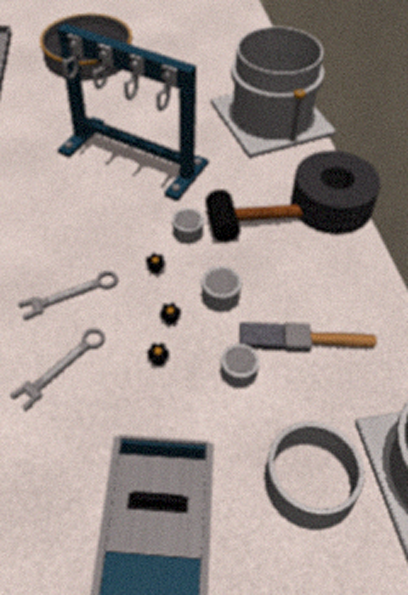

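View pics/scene0c.png

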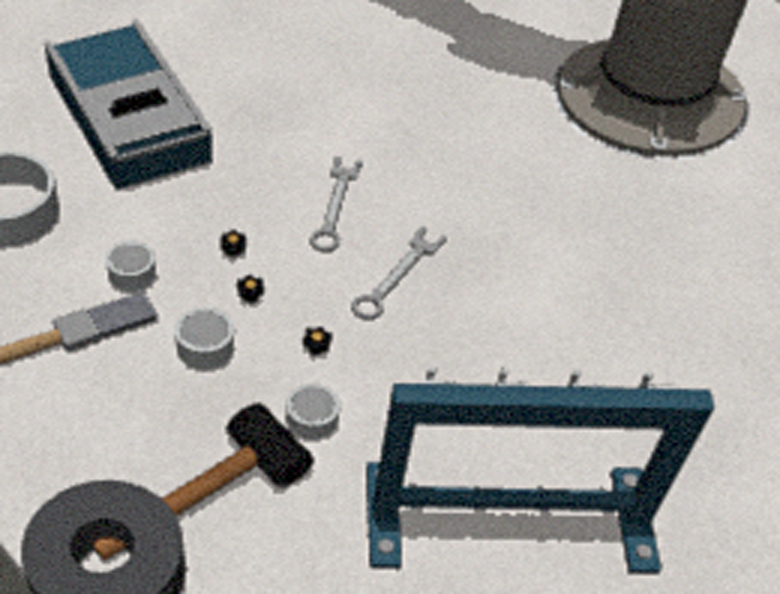

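The side crop shows the box's +y end at crop (117,438)–(212,443) with the grip at (158,501). The four hooks face the robot. In the scene crop the box's far corners are at (45,45) and (138,22).

```bash
python3 - <<'E'
from h import *
np.set_printoptions(precision=4,suppress=True)
s,d=pose("scene"),pose("side")
for z in(.06,.064):
  for p in[(222.7,178.1),(255,168),(200,136.7),(231,128)]: print(z,onz(s,p,z))
  for p in[(238.8,327.6),(294.7,330.6)]: print(z,'side',onz(d,p,z))
print('grip',onz(s,(185+138/3,120+102/2.7),.08),onz(d,(170+158/1.7,70+497/1.7),.08))
E
```

```text
0.06 [ 0.6304 -0.2695  0.06  ]
0.06 [ 0.5142 -0.2401  0.06  ]
0.06 [ 0.576  -0.4953  0.06  ]
0.06 [ 0.4568 -0.465   0.06  ]
0.06 side [ 0.5177 -0.2424  0.06  ]
0.06 side [ 0.6329 -0.2691  0.06  ]
0.064 [ 0.6323 -0.2662  0.064 ]
0.064 [ 0.5165 -0.2369  0.064 ]
0.064 [ 0.5781 -0.4912  0.064 ]
0.064 [ 0.4594 -0.461   0.064 ]
0.064 side [ 0.5178 -0.2443  0.064 ]
0.064 side [ 0.6324 -0.2709  0.064 ]
grip [ 0.5616 -0.3156  0.08  ] [ 0.5565 -0.3306  0.08  ]
```

```bash
python3 nudge.py '[0,0,-0.045,0,1,0,0,-0.045,0,1,0.045,-0.019,0,0,1,0.045,-0.019,0,0,1,0.045,-0.019,0,0,1,0.045,-0.019,0,0,1,0.045,-0.019,0,0,1,0.045,-0.019,0,0,1,0.045,-0.019,0,0,1,0.045,-0.019,0,0,1,0.045,-0.019,0,0,1,0.045,-0.019,0,0,1,0,0,0.03,0.122,1,0,0,0.03,0.122,1,0,0,0.03,0.122,1,0,0,0,0.122,1,0,0,0,0,1,0,0,0,0,1]'
python3 - <<'E'
from h import *
i,P,o=shot("wrist","w1");print(o['eef_pos'],o['tool_rot'],o['t'])
E
```

```text
t: 2.0
eef_pos: [0.556, -0.3594, 0.2318]
tool_rot: [0.0, 0.993, -0.118, 0.0]
contact_force: [0.1, -0.6, -0.2]
gripper_width: 0.998
grasp_force: 0.0
[ 0.55595462 -0.35940129  0.23178384] [ 2.08859668e-04  9.93050271e-01 -1.17690118e-01  3.88638036e-04] 2.0
```

View pics/w1.png

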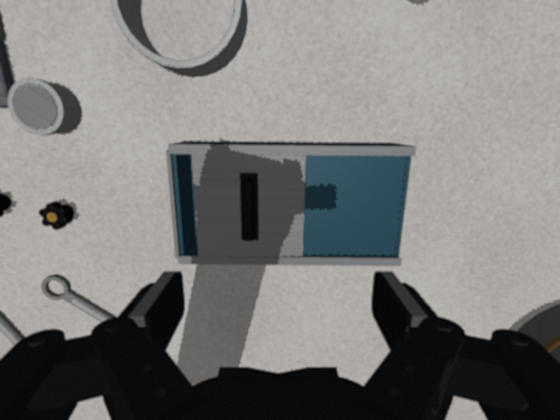

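The wrist view shows the grip at (241–258, 173–241), centre (249,207), box corners near (169,146), (413,148), (400,262), (179,263), and a knob at (55,215).

```bash
python3 - <<'E'
from h import *
np.set_printoptions(precision=4,suppress=True)
i,P,o=shot("wrist")
g=(249,206.5)
print(onz(P,g,.08),tri([(P,g),(pose("side"),(170+158/1.7,70+497/1.7)),(pose("scene"),(185+138/3,120+102/2.7))]))
T=tool(o)
for p in[(169,147),(413,149),(400,262),(179,263)]: print(onz(P,p,.064))
print('in tool',np.linalg.inv(T)@[*onz(P,g,.08),1])
a=onz(P,(249,175),.08)-onz(P,(249,240),.08);print(a, np.linalg.inv(T)[:3,:3]@a)
E
```

```text
[ 0.5593 -0.3316  0.08  ] (array([ 0.556 , -0.3275,  0.0677]), np.float64(0.002325647399271011))
[ 0.6302 -0.2701  0.064 ]
[ 0.5738 -0.4963  0.064 ]
[ 0.4596 -0.4692  0.064 ]
[ 0.5133 -0.2409  0.064 ]
in tool [-0.0036 -0.028   0.1521  1.    ]
[ 0.0621 -0.0166  0.    ] [0.0643 0.0016 0.0001]
```

```bash
python3 nudge.py '[-0.0035,-0.028,0.04,0,0.6,0,0,0.045,0,0.6,0,0,0.045,0,0.6,0,0,0.036,0,0.6,0,0,0,0,0,0,0,0,0,0,0,0,0,0,0,0,0,0,0,0,0,0,0,0,0,0,0.02,0,0,0,0,0.02,0,0,0,0,0.02,0,0,0,0,0.02,0,0,0,0,0.006,0,0,0,0,0,0,0,0,0,0,0,0,0]' 40
python3 - <<'E'
from h import *
i,P,o=shot("wrist","w2");print(o['eef_pos'],o['t'])
E
```

```text
t: 3.7
eef_pos: [0.5398, -0.4153, 0.0681]
tool_rot: [0.001, 0.993, -0.119, 0.002]
contact_force: [-1.6, 1.6, 9.6]
gripper_width: 0.101
grasp_force: 43.8
[ 0.53977452 -0.41528044  0.06809719] 3.7
```

View pics/w2.png

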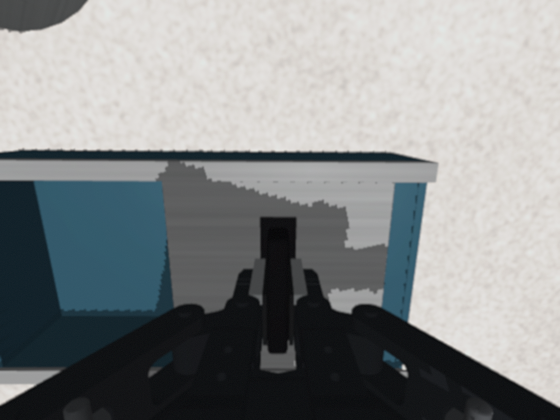

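```bash
python3 nudge.py '[0,0,0,0,0.6,0,0,0,0,0.6,0,0,-0.045,0,0.6,0,0,-0.045,0,0.6,0,0,-0.045,0,0.6,0,-0.044,-0.035,0,1,0,-0.045,0,0,1,0,-0.044,0,0,1,0,-0.045,0,0,1,0,-0.044,0,0,1,0,-0.044,0,0,1,0,-0.044,0,0,1,-0.017,-0.044,0,0,1,-0.017,-0.044,0,0,1,0,0,0,-0.12,1,0,0,0,-0.12,1,0,0,0,0,1,0,0,0,0,1]'
python3 - <<'E'
from h import *
i,P,o=shot("wrist","w3");np.savez("w3.npz",T=P[0]);print(o['eef_pos'],o['tool_rot'],o['t'])
E
python3 nudge.py '[-0.045,0,0,0,1,-0.045,0,0,0,1,0,0,0,0,1,0,0,0,0,1]'
python3 - <<'E'
from h import *
i,P,o=shot("wrist","w4");np.savez("w4.npz",T=P[0]);print(o['eef_pos'],o['tool_rot'],o['t'])
a=cv2.imread("pics/w3.png");cv2.imwrite("pics/w34.png",np.hstack([a[60:360,60:460],i[:300,60:460]]))
E
```

```text
t: 5.55
eef_pos: [0.5985, -0.0253, 0.2314]
tool_rot: [0.0, 1.0, -0.002, -0.0]
contact_force: [1.0, 0.3, 0.2]
gripper_width: 0.999
grasp_force: 0.0
[ 0.59847659 -0.02525217  0.231404  ] [ 6.57846275e-05  9.99998859e-01 -1.50871392e-03 -3.83367644e-05] 5.55
t: 6.0
eef_pos: [0.5081, -0.0254, 0.2318]
tool_rot: [0.0, 1.0, -0.001, 0.0]
contact_force: [0.6, 0.1, 0.3]
gripper_width: 1.0
grasp_force: 0.0
[ 0.50806165 -0.0254043   0.23180053] [ 2.21832241e-04  9.99999558e-01 -8.35773377e-04  3.68500991e-04] 6.0
```

View pics/w34.png

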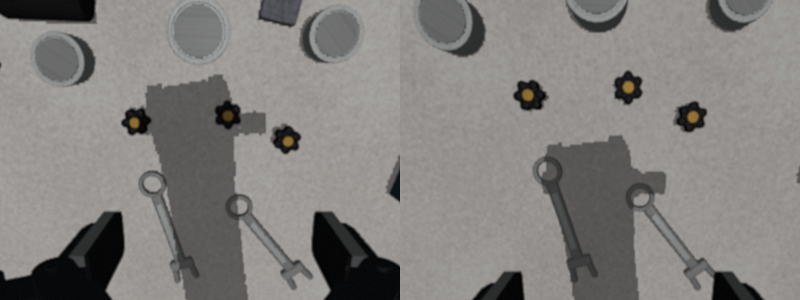

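The strip shows w3 on the left and w4 on the right. Knob caps are at left (134,122), (228,115), (287,140) and right (528,95), (628,87), (693,117). Rings are at left (152,183), (239,206) and right (547,170), (641,197), with the jaws towards the bottom.

```bash
cat > m.py <<'E'
from h import *
np.set_printoptions(precision=4,suppress=True)
k,d=K(bot.camera_info("wrist"))
W3,W4=[(np.load(f"w{n}.npz")["T"],k,d) for n in(3,4)]
def orange(im):
    h=cv2.cvtColor(cv2.GaussianBlur(im,(3,3),0),cv2.COLOR_BGR2HSV);m=((h[...,0]>8)&(h[...,0]<28)&(h[...,1]>90)&(h[...,2]>40)).astype(np.uint8)
    n,_,st,c=cv2.connectedComponentsWithStats(m);return [c[j].round(1) for j in range(1,n) if 25<st[j,4]<400]
E
python3 - <<'E'
from m import *
for n,P in((3,W3),(4,W4)): print(n,[(c,onz(P,c,.026)) for c in orange(cv2.imread(f"pics/w{n}.png"))])
for n,a,b in[("k3",(194,182),(188,95)),("k2",(288,175),(288,87)),("k1",(347,200),(353,117)),("rB",(212,243),(207,170)),("rA",(299,266),(301,197)),("jB",(244,330),(243,265)),("jA",(355,334),(360,268))]:
    print(n,*tri([(W3,a),(W4,b)]),onz(W4,b,.0045),onz(W3,a,.0045))
E
```

```text
3 [(array([287.6, 175.4]), array([ 0.6166, -0.0357,  0.026 ])), (array([194. , 182.4]), array([0.6091, 0.0677, 0.026 ])), (array([347.7, 201.1]), array([ 0.5874, -0.1033,  0.026 ]))]
4 [(array([288. ,  86.7]), array([ 0.6167, -0.0356,  0.026 ])), (array([187.3,  94.5]), array([0.6094, 0.0674, 0.026 ])), (array([352.8, 116.5]), array([ 0.5877, -0.1034,  0.026 ]))]
k3 [0.6091 0.0678 0.0235] 0.00043721860014957583 [0.6107 0.0724 0.0045] [0.6057 0.0734 0.0045]
k2 [ 0.6166 -0.0359  0.0236] 0.0002446958880756454 [ 0.6186 -0.0362  0.0045] [ 0.6137 -0.0368  0.0045]
k1 [ 0.5873 -0.1043  0.0203] 0.0005892689847660626 [ 0.5876 -0.1084  0.0045] [ 0.5836 -0.1072  0.0045]
rB [0.5293 0.0571 0.0044] 6.114996201899195e-05 [0.5293 0.0571 0.0045] [0.5294 0.057  0.0045]
rA [ 0.4965 -0.0523  0.0013] 0.0006130231674135607 [ 0.4972 -0.0526  0.0045] [ 0.498  -0.0514  0.0045]
jB [0.4181 0.0179 0.0241] 0.001011050948624824 [0.4091 0.0192 0.0045] [0.4039 0.0214 0.0045]
jA [ 0.4182 -0.1212  0.0326] 0.00022550821580346052 [ 0.4048 -0.1293  0.0045] [ 0.3974 -0.1288  0.0045]
```

```bash
python3 nudge.py '[0,0,0.01,0.12,0.7,0,0,0.01,0.12,0.7,0.032,0.019,0.01,0,0.7,0.032,0.019,0.02,0,0.7,0.0315,0.019,0.03,0,0.7,0,0,0.045,0,0.7,0,0,0.045,0,0.7,0,0,0.035,0,0.7,0,0,0.019,0,0.7,0,0,0,0,0,0,0,0,0,0,0,0,0,0,0,0,0,0,0,0,0,0,-0.045,0,0,0,0,-0.045,0,0,0,0,-0.045,0,0,0,0,0,0,0]' 30
```

```text
t: 7.75
eef_pos: [0.5927, -0.1034, 0.1505]
tool_rot: [-0.0, 0.993, -0.12, 0.007]
contact_force: [1.4, -0.1, 1.0]
gripper_width: 0.359
grasp_force: 30.0
```

```bash
python3 nudge.py '[-0.002,0.04,0,0,0,-0.002,0.042,0,0,0,-0.003,0.042,0,0,0,-0.003,0.042,0,0,0,-0.003,0.042,0,0,0,0,0,0,0,0,0,0,0.045,0,0,0,0,0.045,0,0,0,0,0.025,0,0,0,0,0,0,0,0,0,0,0,0]'
python3 nudge.py '[0,0,0,0,0.6,0,0,0,0,0.6,0,0,0,0,0.6,0,0,-0.045,0,0.6,0,0,-0.045,0,0.7,0,0,-0.045,0,0.7,0,0,0,0,0.7,0,0,0,0,0.7]'
python3 - <<'E'
from m import *
i,P,o=shot("wrist","w5");print(o['eef_pos']);cs=orange(i);print([(c,onz(P,c,.03)) for c in cs])
T=tool(o)
for k in[(.6167,-.0357,.01),(.6093,.0676,.01)]: print(np.linalg.inv(T)@[*k,1])
E
```

```text
t: 8.85
eef_pos: [0.5264, -0.3017, 0.0281]
tool_rot: [-0.0, 0.993, -0.119, 0.0]
contact_force: [0.4, -0.0, -0.0]
gripper_width: 0.357
grasp_force: 30.0
t: 9.65
eef_pos: [0.5267, -0.3024, 0.1645]
tool_rot: [0.001, 0.993, -0.119, 0.002]
contact_force: [-1.1, 0.0, -0.2]
gripper_width: 0.698
grasp_force: 0.0
[ 0.5267 -0.3024  0.1645]
[(array([277.6, 208.4]), array([ 0.5266, -0.3018,  0.03  ]))]
[ 0.0236 -0.2805  0.1543  1.    ]
[-0.0081 -0.3791  0.1541  1.    ]
```

```bash
python3 nudge.py '[0.004,-0.0467,0,0,0.7,0.004,-0.0467,0,0,0.7,0.004,-0.0467,0,0,0.7,0.004,-0.0467,0,0,0.7,0.004,-0.0467,0,0,0.7,0.0036,-0.047,0,0,0.7,0,0,0,0,0.7,0,0,0,0,0.7]'
python3 - <<'E'
from m import *
i,P,o=shot("wrist");T=tool(o);print(o['eef_pos'],[(c,onz(P,c,.026),(np.linalg.inv(T)@[*onz(P,c,.026),1])[:3]) for c in orange(i)])
E
```

```text
t: 10.5
eef_pos: [0.6145, -0.0331, 0.1607]
tool_rot: [0.0, 0.993, -0.118, -0.002]
contact_force: [-0.2, -1.2, 0.1]
gripper_width: 0.702
grasp_force: 0.0
[ 0.6145 -0.0331  0.1607] [(array([280.3, 204.2]), array([ 0.6166, -0.0356,  0.026 ]), array([0.003 , 0.0018, 0.1347])), (array([173.7, 237.2]), array([0.609 , 0.0676, 0.026 ]), array([-0.0285, -0.0967,  0.1347]))]
```

```bash
python3 nudge.py '[0,0,0.045,0,0.7,0,0,0.045,0,0.7,0,0,0.04,0,0.7,0,0,0.025,0,0.7,0,0,0,0,0,0,0,0,0,0,0,0,0,0,0,0,0,0,0,0,0,0,-0.045,0,0,0,0,-0.045,0,0,0,0,-0.045,0,0,0,0,0,0,0]'
python3 nudge.py '[0.0013,0.0467,0,0,0,0.0013,0.0467,0,0,0,0.0013,0.0467,0,0,0,0.0013,0.0467,0,0,0,0.0013,0.0467,0,0,0,0.0013,0.0467,0,0,0,0,0,0,0,0,0,0,0.045,0,0,0,0,0.045,0,0,0,0,0.025,0,0,0,0,0,0,0,0,0,0,0,0.6,0,0,0,0,0.6,0,0,0,0,0.6,0,0,-0.045,0,0.6,0,0,-0.045,0,0.7,0,0,-0.045,0,0.7,0,0,0,0,0.7,0,0,0,0,0.7]'
python3 - <<'E'
from m import *
i,P,o=shot("wrist");T=tool(o);print(o['eef_pos'],[(c,onz(P,c,.03)) for c in orange(i)]);print(np.linalg.inv(T)@[.6093,.0676,.01,1])
E
```

```text
t: 11.75
eef_pos: [0.6203, -0.0349, 0.1509]
tool_rot: [-0.001, 0.993, -0.12, 0.007]
contact_force: [1.3, -0.2, -0.1]
gripper_width: 0.361
grasp_force: 30.0
t: 13.65
eef_pos: [0.5574, -0.3096, 0.165]
tool_rot: [0.001, 0.993, -0.119, 0.002]
contact_force: [0.1, 0.9, -0.4]
gripper_width: 0.7
grasp_force: 0.0
[ 0.5574 -0.3096  0.165 ] [(array([276.4, 177. ]), array([ 0.5851, -0.3148,  0.03  ])), (array([277.8, 241.2]), array([ 0.5265, -0.3018,  0.03  ]))]
[-0.0397 -0.3789  0.1544  1.    ]
```

```bash
python3 - <<'E'
from h import *
shot("wrist","w6")
E
```

```text
(no output)
```

View pics/w6.png

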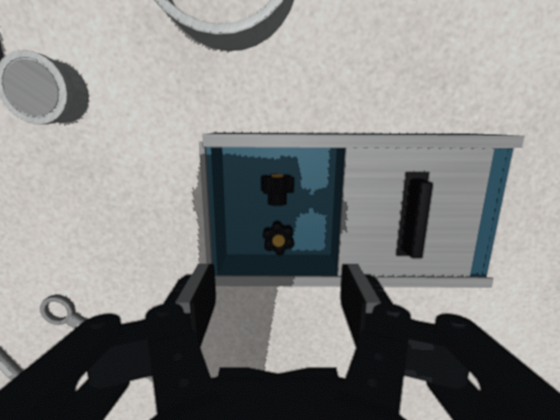

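```bash
python3 nudge.py '[-0.0055,-0.0475,0,0,0.7,-0.0055,-0.0475,0,0,0.7,-0.0055,-0.0475,0,0,0.7,-0.0055,-0.0475,0,0,0.7,-0.0055,-0.0475,0,0,0.7,-0.0055,-0.0475,0,0,0.7,-0.0055,-0.0475,0,0,0.7,-0.001,-0.0475,0,0,0.7,0,0,0,0,0.7,0,0,0,0,0.7]'
python3 - <<'E'
from m import *
i,P,o=shot("wrist");T=tool(o);print(o['q'],o['eef_pos'],[(c,onz(P,c,.026),(np.linalg.inv(T)@[*onz(P,c,.026),1])[:3]) for c in orange(i)])
E
```

```text
t: 14.75
eef_pos: [0.6072, 0.0711, 0.1609]
tool_rot: [0.0, 0.993, -0.118, -0.001]
contact_force: [-0.4, -0.9, 0.1]
gripper_width: 0.704
grasp_force: 0.0
[-0.0424  0.4589 -0.2323  1.7654  0.1263  0.9346 -2.1336] [0.6072 0.0711 0.1609] [(array([282.1, 203.9]), array([0.6091, 0.067 , 0.026 ]), array([0.0033, 0.0035, 0.1348]))]
```

```bash
python3 nudge.py '[0,0.0015,0.045,0,0.7,0,0,0.045,0,0.7,0,0,0.04,0,0.7,0,0,0.025,0,0.7,0,0,0,0,0,0,0,0,0,0,0,0,0,0,0,0,0,0,0,0,0,0,-0.045,0,0,0,0,-0.045,0,0,0,0,-0.045,0,0,0.0043,0.043,0,0,0,0.0043,0.043,0,0,0,0.0043,0.043,0,0,0,0.0043,0.043,0,0,0,0.0043,0.043,0,0,0,0.0043,0.043,0,0,0,0.0043,0.043,0,0,0,0.0043,0.043,0,0,0,0,0,0,0,0]'
python3 nudge.py '[0,0,0,-0.143,0,0,0,0,-0.143,0,0,0,0,-0.143,0,0,0,0,-0.143,0,0,0,0,-0.143,0,0,0,0,-0.143,0,0,0,0,-0.143,0,0,0,0,-0.143,0,0,0,0,-0.143,0,0,0,0,-0.143,0,0,0,0,-0.141,0,0,0,0,0,0,0,0,0,0,0]'
python3 - <<'E'
from m import *
i,P,o=shot("wrist","w7");T=tool(o);print(o['eef_pos'],o['q'],[(c,onz(P,c,.03)) for c in orange(i)]);print(np.linalg.inv(T)@[.562,-.275,.03,1])
E
```

```text
t: 16.8
eef_pos: [0.5573, -0.2834, 0.1438]
tool_rot: [0.003, 0.992, -0.125, 0.001]
contact_force: [0.3, -1.0, -0.9]
gripper_width: 0.363
grasp_force: 30.0
t: 18.1
eef_pos: [0.5598, -0.2745, 0.1432]
tool_rot: [0.001, 0.788, 0.616, 0.0]
contact_force: [0.1, 0.2, -0.1]
gripper_width: 0.361
grasp_force: 30.0
[ 0.5598 -0.2745  0.1432] [ 0.7374  0.5376 -0.5192  1.7368  0.318   0.9506 -0.1507] [(array([247.9, 253.1]), array([ 0.5267, -0.3021,  0.03  ]))]
[0.0001 0.0021 0.1132 1.    ]
```

```bash
python3 nudge.py '[0,0,0.045,0,0,0,0,0.045,0,0,0,0,0.02,0,0,0,0,0,0,0,0,0,0,0,0,0,0,0,0,0.55,0,0,0,0,0.55,0,0,0,0,0.55,0,0,-0.045,0,0.55,0,0,-0.045,0,0.55,0,0,-0.045,0,0.55,-0.01,0,0,0.143,0.55,-0.01,0,0,0.143,0.55,0,0,0,0.143,0.55,0,0,0,0.143,0.55,0,0,0,0.143,0.55,0,0,0,0.143,0.55,0,0,0,0.143,0.55,0,0,0,0,0.55,0,0,0,0,0.55]'
python3 nudge.py '[0,0,0,0.143,0.55,0,0,0,0.143,0.55,0,0,0,0.143,0.55,0,0,0,0.141,0.55,0,0.01,-0.03,0,0.55,0,0.04,-0.03,0,0.55,0,0.02,0,0,0.55,0,0,0,0,0.55,0,0,0,0,0.55]'
python3 - <<'E'
from m import *
i,P,o=shot("wrist","w8");T=tool(o);print(o['eef_pos'],o['tool_rot'])
E
```

```text
t: 20.15
eef_pos: [0.5538, -0.2931, 0.1679]
tool_rot: [0.0, 0.986, 0.167, 0.0]
contact_force: [-0.4, 0.4, 0.2]
gripper_width: 0.549
grasp_force: 0.0
t: 21.05
eef_pos: [0.5367, -0.3612, 0.2272]
tool_rot: [-0.0, 0.993, -0.119, -0.0]
contact_force: [-0.3, 0.9, 0.4]
gripper_width: 0.55
grasp_force: 0.0
[ 0.5367 -0.3612  0.2272] [-0.0004  0.9929 -0.1188 -0.0001]
```

View pics/w8.png

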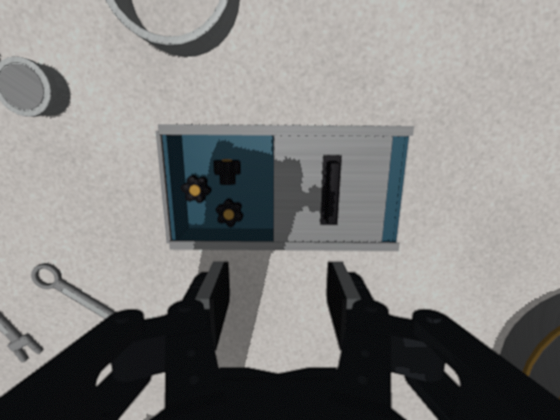

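```bash
python3 nudge.py '[0.008,0.026,0.02,0,0.55,0.008,0.026,0.03,0,0.55,0,0,0.045,0,0.55,0,0,0.045,0,0.55,0,0,0.02,0,0.55,0,0,0,0,0,0,0,0,0,0,0,0,0,0,0,0,0,0,0,0,0,-0.02,0,0,0,0,-0.02,0,0,0,0,-0.02,0,0,0,0,-0.02,0,0,0,0,-0.015,0,0,0,0,-0.005,0,0,0,0,-0.003,0,0,0,0,-0.002,0,0,0,0,-0.002,0,0,0,0,0,0,0,0,0,0,0,0,0]' 40
```

```text
t: 23.1
eef_pos: [0.5672, -0.3132, 0.0691]
tool_rot: [0.001, 0.993, -0.12, 0.002]
contact_force: [4.6, -0.8, 6.9]
gripper_width: 0.101
grasp_force: 43.3
```

```bash
python3 nudge.py '[0,-0.003,0,0,0,0,-0.002,0,0,0,0,-0.002,0,0,0,0,0,0,0,0,0,0,0,0,0]'; python3 nudge.py '[0,-0.002,0,0,0,0,-0.002,0,0,0,0,0,0,0,0,0,0,0,0,0]'
```

```text
t: 23.6
eef_pos: [0.5674, -0.3127, 0.0691]
tool_rot: [0.004, 0.993, -0.122, 0.002]
contact_force: [4.3, -13.3, 3.2]
gripper_width: 0.102
grasp_force: 42.8
t: 24.0
eef_pos: [0.5674, -0.3126, 0.0691]
tool_rot: [0.006, 0.992, -0.123, 0.003]
contact_force: [3.6, -20.9, 0.4]
gripper_width: 0.103
grasp_force: 42.5
```

```bash
python3 nudge.py '[0,0.004,0,0,0,0,0.003,0,0,0,0,0,0,0,0.5,0,0,0,0,0.5,0,0,-0.045,0,0.5,0,0,-0.045,0,0.5,0,0,-0.045,0,0.5,-0.026,-0.033,0,0,0.5,-0.026,-0.033,0,0,0.5,-0.026,-0.033,0,0,0.5,-0.026,-0.033,0,0,0.5,-0.026,-0.033,0,0,0.5,-0.026,-0.033,0,0,0.5,0,0,0,-0.143,0.5,0,0,0,-0.143,0.5,0,0,0,-0.143,0.5,0,0,0,-0.143,0.5,0,0,0,-0.143,0.5,0,0,0,-0.143,0.5,0,0,0,-0.05,0.5]'
python3 nudge.py '[0,0,0,0,0.5,0,0,0,0,0.5]'
python3 - <<'E'
from m import *
i,P,o=shot("wrist","w9");np.savez("w9.npz",T=P[0]);print(o['eef_pos'],o['tool_rot'],o['q'])
r=(.4975,-.052,.0045);print(proj(P,[r,(.4607,-.0813,.0045)]))
shot("side","side1");a=cv2.imread("pics/side1.png")[300:420,200:320];cv2.imwrite("pics/c9.png",np.hstack([i[:,100:460],cv2.resize(a,(420,420))]))
E
```

```text
t: 26.0
eef_pos: [0.4604, -0.0782, 0.2017]
tool_rot: [-0.001, 0.944, 0.331, -0.001]
contact_force: [-0.2, 0.5, -0.3]
gripper_width: 0.499
grasp_force: 0.0
t: 26.2
eef_pos: [0.4611, -0.0783, 0.202]
tool_rot: [-0.0, 0.945, 0.328, -0.001]
contact_force: [0.3, 0.5, -0.3]
gripper_width: 0.5
grasp_force: 0.0
[ 0.4611 -0.0783  0.202 ] [-0.0003  0.9448  0.3275 -0.0008] [ 0.3836  0.197  -0.39    2.0433  0.0935  0.9195 -0.9599]
[[279.9941 151.295 ]
 [280.1185 195.1999]]
```

View pics/c9.png

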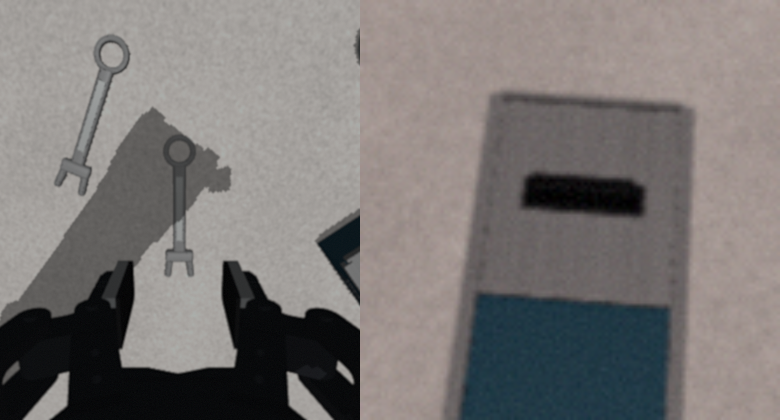

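The left panel shows spanner A square under the tool, with its ring at (280,151), and B's ring at (211,54). The right panel shows the cover home, with no gap at the +y end.

```bash
python3 nudge.py '[-0.002,0.002,0.045,0,0.5,0,0,0.045,0,0.5,0,0,0.045,0,0.5,0,0,0.04,0,0.5,0,0,0.02,0,0.5,0,0,0,0,0.5,0,0,0,0,0.5]' 100
python3 - <<'E'
from h import *
print(bot.get_obs()['eef_pos'])
E
```

```text
t: 27.0
eef_pos: [0.4617, -0.0811, 0.0077]
tool_rot: [-0.0, 0.945, 0.328, -0.0]
contact_force: [-0.0, -0.4, 0.7]
gripper_width: 0.505
grasp_force: 0.0
[ 0.46172942 -0.08109646  0.00769701]
```

```bash
python3 nudge.py '[0,0,0.004,0,0.5,0,0,0,0,0,0,0,0,0,0,0,0,0,0,0,0,0,0,0,0,0,0,0,0,0]' 100; python3 nudge.py '[0,0,-0.04,0,0,0,0,-0.045,0,0,0,0,-0.045,0,0,0,0,-0.045,0,0,0,0,-0.045,0,0,0,0,-0.04,0,0,0,0,0,0,0,0,0,0,0,0]'
python3 - <<'E'
from m import *
i,P,o=shot("wrist","w10");np.savez("w10.npz",T=P[0]);print(o['eef_pos'],o['tool_rot'])
a=i[40:340,130:430];cv2.imwrite("pics/c10.png",cv2.resize(np.clip(a*1.6,0,255).astype(np.uint8),None,fx=2,fy=2,interpolation=cv2.INTER_CUBIC))
E
```

```text
t: 27.6
eef_pos: [0.4622, -0.0814, 0.0047]
tool_rot: [0.001, 0.945, 0.328, 0.001]
contact_force: [-2.2, 0.5, 9.2]
gripper_width: 0.11
grasp_force: 98.2
t: 28.4
eef_pos: [0.4617, -0.0814, 0.2643]
tool_rot: [0.001, 0.945, 0.328, 0.001]
contact_force: [-0.7, -1.0, -2.4]
gripper_width: 0.109
grasp_force: 98.5
[ 0.4617 -0.0814  0.2643] [0.0008 0.9447 0.328  0.0009]
```

View pics/c10.png

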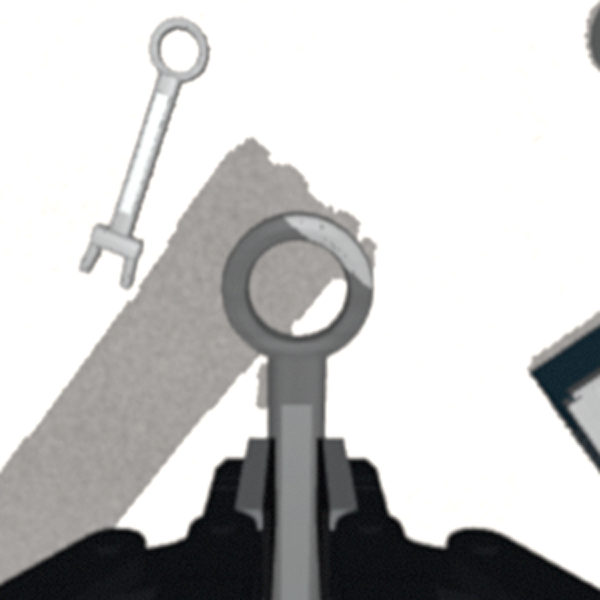

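The crop shows the ring held square at crop (298,287), full-picture (279,183.5). Its outer diameter of 75 px puts it at TCP height with no droop.

```bash
python3 nudge.py '[0.032,-0.0266,-0.006,0,0,0.032,-0.0266,-0.006,0,0,0.032,-0.0266,-0.006,0,0,0.032,-0.0266,-0.006,0,0,0.032,-0.0266,-0.006,0,0,0.032,-0.0266,-0.006,0,0,0.032,-0.0266,0,0,0,0.032,-0.0266,0,0,0,0,0,0,-0.128,0,0,0,0,-0.128,0,0,0,0,0,0,0,0,0,0,0]'
python3 - <<'E'
from m import *
i,P,o=shot("wrist","w11");np.savez("w11.npz",T=P[0]);print(o['eef_pos'],o['tool_rot'],o['q'])
cv2.imwrite("pics/c11.png",cv2.resize(np.clip(i[:280,80:480]*1.6,0,255).astype(np.uint8),None,fx=2,fy=2,interpolation=cv2.INTER_CUBIC))
E
```

```text
t: 29.65
eef_pos: [0.53, 0.2438, 0.2978]
tool_rot: [-0.0, 0.896, 0.444, -0.001]
contact_force: [-0.6, 0.8, -0.9]
gripper_width: 0.111
grasp_force: 98.5
[0.53   0.2438 0.2978] [-0.0001  0.8958  0.4445 -0.0014] [-0.0304  0.3402 -0.6472  1.664   0.2157  1.2129 -1.3762]
```

View pics/c11.png

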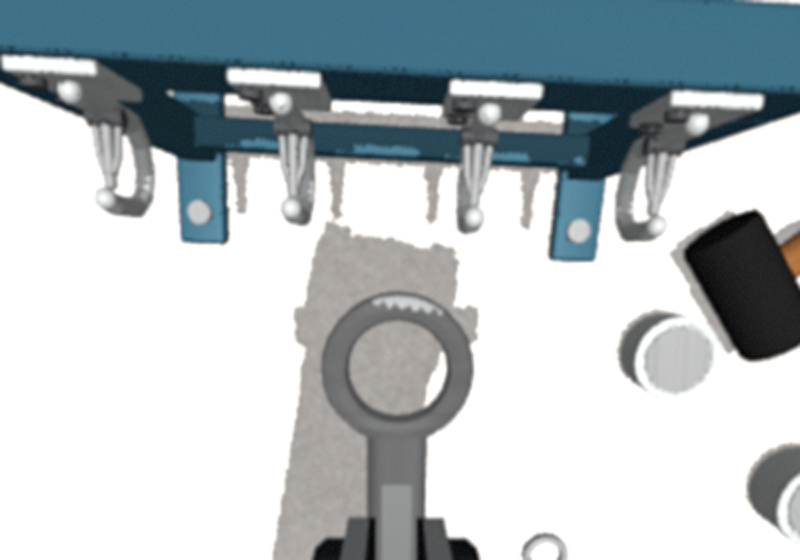

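The crop shows the four hook noses at crop (106,198), (291,208), (472,216), (656,226), that is hooks 4, 3, 2, 1 from left to right. I'll take a second view from further right to get their height.

```bash
python3 nudge.py '[0,0.03,0,0,0,0,0.03,0,0,0,0,0,0,0,0,0,0,0,0,0]'
cat > r.py <<'E'
from m import *
W11=(np.load("w11.npz")["T"],k,d)
i0=cv2.imread("pics/w11.png")
p0=np.float32([(133,99),(225.5,104),(316,108),(408,113)])
def track(i1,P1,z=.2115):
    X=[onz(W11,p,z) for p in p0];g=proj(P1,X);out=[]
    for a,b in zip(p0,g):
        t=cv2.getRectSubPix(i0,(15,15),tuple(map(float,a)));w=cv2.getRectSubPix(i1,(47,47),tuple(map(float,b)))
        s=cv2.matchTemplate(w,t,cv2.TM_CCOEFF_NORMED);_,v,_,l=cv2.minMaxLoc(s);out.append((b+np.array(l)-16,round(v,2)))
    return out
E
python3 - <<'E'
from r import *
i,P,o=shot("wrist","w12");np.savez("w12.npz",T=P[0]);print(o['eef_pos'])
t=track(i,P)
for a,(b,v) in zip(p0,t): print(a,b,v,*tri([(W11,a),(P,b)]),onz(W11,a,.2115),onz(P,b,.2115))
X=np.array([onz(W11,a,.2115) for a in p0])[:,:2];y=np.array([.093,.031,-.031,-.093])
u=((X-X.mean(0))*y[:,None]).sum(0)/(y**2).sum();print('scale',np.linalg.norm(u));u/=np.linalg.norm(u)
yaw=np.arctan2(-u[0],u[1]);xr=np.array([u[1],-u[0]]);org=X.mean(0)+.021*xr
print('yaw',np.degrees(yaw),'origin',org,'resid',X-X.mean(0)-y[:,None]*u)
# ring in tool from w10
T=np.linalg.inv(tool(o));W10=(np.load("w10.npz")["T"],k,d)
p=onz(W10,(279,183.5),.2643);o10=np.array([.4617,-.0814,.2643]);print('ring tool',R.from_quat([.0008,.9447,.328,.0009],scalar_first=True).inv().apply(p-o10))
E
```

```text
t: 30.1
eef_pos: [0.5786, 0.2074, 0.2988]
tool_rot: [-0.0, 0.896, 0.444, -0.001]
contact_force: [-0.9, -0.2, -0.6]
gripper_width: 0.114
grasp_force: 98.5
[0.5786 0.2074 0.2988]
[133.  99.] [44.4461 99.5929] 0.94 [0.5047 0.374  0.2089] 3.7782219709356406e-07 [0.5055 0.3732 0.2115] [0.506  0.3728 0.2115]
[225.5 104. ] [120.4076 112.7489] 0.79 [0.5556 0.326  0.2498] 0.002151447790849528 [0.5532 0.3332 0.2115] [0.5408 0.336  0.2115]
[316. 108.] [237.8269 101.8929] 0.85 [0.6059 0.2949 0.18  ] 0.002549920157326098 [0.6006 0.294  0.2115] [0.6094 0.2929 0.2115]
[408. 113.] [330.3407 124.0171] 0.81 [0.6573 0.2432 0.1785] 0.0038092780913351215 [0.6485 0.2534 0.2115] [0.6513 0.243  0.2115]
scale 1.0018463189674218
yaw 50.066045523660605 origin [0.5904 0.3295] resid [[-0.0001  0.0001]
 [ 0.     -0.0002]
 [-0.0001  0.0004]
 [ 0.0002 -0.0004]]
ring tool [0.0464 0.0006 0.0001]
```

```bash
python3 nudge.py '[0,-0.019,0,0.048,0,0.02,-0.02,0,0,0,0.008,0,0.02,0,0,0,0,0.03,0,0,0,0,0.015,0,0,0,0,0,0,0,0,0,0,0,0,0,0,0,0,0]'
cat > e.py <<'E'
from r import *
import sys
def state(hy,ring=(.0464,.0006,.0001)):
    o=bot.get_obs();T=tool(o);org=np.array([.5904,.3295]);a=np.radians(50.07);M=np.array([[np.cos(a),np.sin(a)],[-np.sin(a),np.cos(a)]])
    rp=(T@[*ring,1])[:3];q=M@(rp[:2]-org);yaw=np.degrees(np.arctan2(T[1,0],T[0,0]))
    print('ring rack x %.4f (want -.027) y-hook %.4f z %.4f yaw err %.2f tilt'%(q[0],q[1]-hy,rp[2],yaw-50.07),T[2,:2]);return o
E
python3 - <<'E'
from e import *
state(-.031)
i,P,o=shot("wrist","w13")
a=np.radians(50.07);print('nose px',proj(P,[[.5904-.021*np.cos(a)+.031*np.sin(a),.3295-.021*np.sin(a)-.031*np.cos(a),.2115]]))
cv2.imwrite("pics/c13.png",cv2.resize(np.clip(i[50:250,180:380]*1.6,0,255).astype(np.uint8),None,fx=3,fy=3,interpolation=cv2.INTER_CUBIC))
E
```

```text
t: 30.95
eef_pos: [0.5664, 0.2545, 0.236]
tool_rot: [-0.0, 0.906, 0.424, 0.001]
contact_force: [-0.2, 0.4, -1.3]
gripper_width: 0.113
grasp_force: 98.5
ring rack x -0.0265 (want -.027) y-hook 0.0008 z 0.2360 yaw err 0.15 tilt [0.0022 0.0009]
nose px [[280.291  164.9586]]
```

View pics/c13.png

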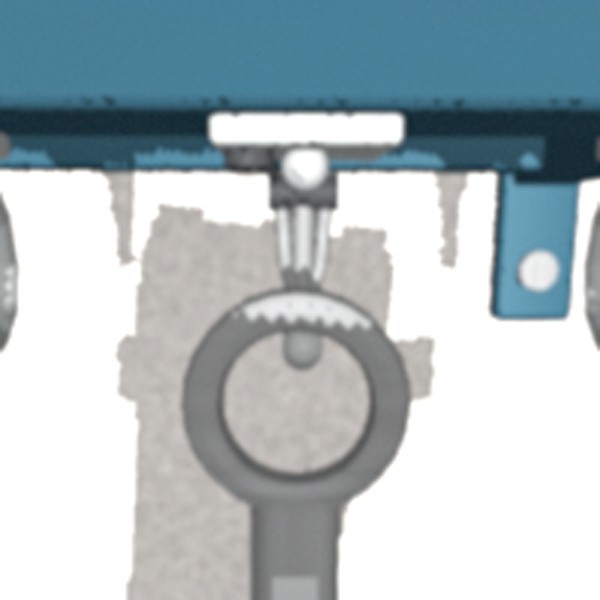

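The nose shows through the ring hole at crop (302,348), full-picture (280.7,166), within 1 px of the predicted position. The ring centre is 2 px to its left, so I'll trim and push in.

```bash
python3 nudge.py '[-0.0007,0.001,0.008,0,0,0,0,0.008,0,0,0,0,0.008,0,0,0,0,0.006,0,0,0,0,0.006,0,0,0,0,0,0,0]'; python3 -c "
from e import *
state(-.031)"; python3 nudge.py '[0,0,0.005,0,0,0,0,0.005,0,0,0,0,0.004,0,0,0,0,0.004,0,0,0,0,0,0,0,0,0,0,0,0]'; python3 -c "
from e import *
state(-.031)"
```

```text
t: 31.6
eef_pos: [0.5656, 0.2526, 0.1976]
tool_rot: [0.0, 0.905, 0.425, -0.001]
contact_force: [-1.9, -1.0, 1.1]
gripper_width: 0.113
grasp_force: 98.8
ring rack x -0.0285 (want -.027) y-hook 0.0003 z 0.1974 yaw err 0.17 tilt [-0.0016 -0.0007]
t: 32.2
eef_pos: [0.5667, 0.2537, 0.181]
tool_rot: [-0.0, 0.905, 0.425, 0.001]
contact_force: [1.2, 1.1, 2.4]
gripper_width: 0.115
grasp_force: 98.9
ring rack x -0.0269 (want -.027) y-hook 0.0001 z 0.1810 yaw err 0.18 tilt [0.0021 0.0003]
```

```bash
python3 nudge.py '[0,0,0.002,0,0,0,0,0,0,0,0,0,0,0,0]'; python3 nudge.py '[0,0,-0.005,0,0,0,0,-0.003,0,0,0,0,0,0,0,0,0,0,0,0]';python3 -c "
from e import *
state(-.031);shot('side','side2')"
```

```text
t: 32.5
eef_pos: [0.5668, 0.2536, 0.1793]
tool_rot: [-0.0, 0.905, 0.425, 0.001]
contact_force: [1.4, 1.9, 5.6]
gripper_width: 0.112
grasp_force: 99.2
t: 32.9
eef_pos: [0.5655, 0.2522, 0.1859]
tool_rot: [0.0, 0.905, 0.424, -0.001]
contact_force: [-0.5, 0.3, -0.3]
gripper_width: 0.109
grasp_force: 98.6
ring rack x -0.0288 (want -.027) y-hook -0.0000 z 0.1857 yaw err 0.15 tilt [-0.0018 -0.0002]
```

```bash
python3 nudge.py '[0,0,0.002,0,0,0,0,0,0,0.5,0,0,0,0,0.5,0,0,0,0,0.5,-0.01,0,-0.02,0,0.5,-0.03,0,-0.03,0,0.5,-0.03,0,-0.03,0,0.5,0,0,0,0,0.5,0,0,0,0,0.5,0,0,0,0,0.5,0,0,0,0,0.5,0,0,0,0,0.5]'
python3 - <<'E'
from e import *
o=bot.get_obs();print(o['eef_pos'])
i,P,_=shot('side','side3')
a=np.radians(50.07);org=np.array([.5904,.3295])
def rk(x,y,z): return [org[0]+x*np.cos(a)-y*np.sin(a),org[1]+x*np.sin(a)+y*np.cos(a),z]
b=cv2.imread('pics/side0.png')
pts=proj(P,[rk(-.007,-.031,.167),rk(-.007,-.031,.105),rk(-.007,-.031,.04),rk(-.021,-.031,.215)]);print(pts)
df=cv2.absdiff(i,b).max(2)
m=(cv2.GaussianBlur(df,(3,3),0)>35).astype(np.uint8)
for v in range(95,190,5): print(v,''.join('#' if m[v,u] else '.' for u in range(205,300)))
E
```

```text
t: 34.15
eef_pos: [0.5211, 0.1995, 0.2634]
tool_rot: [-0.0, 0.905, 0.425, -0.001]
contact_force: [-1.1, -0.3, 1.0]
gripper_width: 0.499
grasp_force: 0.0
[0.5211 0.1995 0.2634]
[[247.098  128.6534]
 [248.2653 145.7318]
 [249.3923 162.2366]
 [243.3743 116.9642]]
95 ......######...........##......................................................................
100 ........#####...........######.................................................................
105 ##..........#########.....###..................................................................
110 ...................########....................................................................
115 ####...............##..........................................................................
120 #####........#########.........................................................................
125 ..............#########......................######............................................
130 .....................................................#####.###..#####..........................
135 ....................................
[... 359 characters left out ...]

155 ...........................................................#...................................
160 ...............................................................................................
165 ...............................................................................................
170 ...............................................................................................
175 ...............................................................................................
180 .................###########...................................................................
185 ......###############################..........................................................
```

```bash
python3 nudge.py '[0,0,0,0,0.5,0,0,0,0,0.5]' | head -1; python3 - <<'E'
from e import *
i,P,_=shot('side','side4')
b=cv2.imread('pics/side0.png')
df=cv2.GaussianBlur(cv2.absdiff(i,b),(3,3),0).max(2)
for v in range(112,186,3): print(v,' '.join('%3d'%x for x in df[v,228:276:2]))
E
```

```text
t: 34.4
112  43  28  24   9   4   4   5   5   6   4   3   3   5   5   5   6   5   8   7   4   5   6   5   4
115  22   9   5   6   6   8   6   7   5   5   5   6   5   5   5   7   4   5   5   4   3   4   4   5
118  21   7   5   6   5   6   7   5   4   4   5   4   6   4   7   6   5   6   3   7   4   4   5   4
121  15   4   7   7   6   5   6   6   5  10   9   8   8   5   6   7   7   5   5   5   3   5   5   6
124  36   6   7   5   6   4   5  17  17  46  34  30  21   8   7   6   6   4   6   4   5   5   7   7
127   6   6   6   6   6   6   9  53  44   9   8  35  73  18   7   7   7   5   6   5   4   6   6   5
130   6   8   6   7   7   7   7  22  67  75  56  71  60  11   7   7   7   4   4   5   6   6   7   7
133   5   6   8   7   6   7   6   6  10  63 110  76  15   6   4   4   8   4   3   6   5   5   6   6
136   4   4   3   6   6   7   4   6   6  35 101  86  14   6   7   6   5   7   4   5   3   5   5   4
139   6   3   6   6   7   8   6   6   4  27  94  95  27   5   6   6   7   5   6   8   6   4   7   5
142   7   6   7   5   7   6   6   5   9  13  81 103  37   7   5   6   5   7   6   6   6   5 
[... 707 characters left out ...]

166   6   6   5   4   5   7   4   6   6   5   7   7   6   4   4   3   3   4   4   5   5   4   5   4
169   5   6   7   6   7   6   7   7   7  18  38  27  12  36  34  16   5   5   5   5   4   4   4   4
172   7   5   6   6   6   6   6   6   6   7   6   8   7  10  11   7   5   5   6   6   6   5   4   5
175   6   6   8   4   5   5   4   5   7   6   8   4   5   8   5   6   5   5   6   6   6   3   5   5
178  55  57  25   5   5   8   6   5   6   7   6   7   7   7   5   9   8   8   5   5   6   6   4   4
181  69  68  61  41  20   7   4   7   7   7   6   5   7   6   6   5   5   5   7   6   4   4   3   4
184  67  66  66  68  65  42  21   7   6   5   7   6   4   4   5   4   6   7   7   5   4   4   3   4
```

The difference picture shows spanner A hanging plumb on hook 2, ring at (248,127) in the side view as predicted. Now spanner B.

```bash
python3 - <<'E'
from e import *
W9,W10=[(np.load(f"w{n}.npz")["T"],k,d) for n in(9,10)]
for P,r,h in((W10,(219.5,64),(191,147.5)),(W9,(211.5,54),(175,163))):
    a,b=onz(P,r,.0045),onz(P,h,.009);print(a,b,np.degrees(np.arctan2(*(a-b)[1::-1])))
o=bot.get_obs();T=tool(o);th=np.radians(16.6)
g=np.array([.5293-.047*np.cos(th),.057-.047*np.sin(th),.2]);print(g,'in tool',np.linalg.inv(T)@[*g,1],'yaw',np.degrees(np.arctan2(T[1,0],T[0,0])))
E
```

```text
[0.5293 0.0573 0.0045] [0.4316 0.0298 0.009 ] 15.72389150283009
[0.5287 0.0571 0.0045] [0.4203 0.027  0.009 ] 15.493068722985635
[0.4843 0.0436 0.2   ] in tool [-0.1433  0.0711  0.0643  1.    ] yaw 50.2463745425337
```

```bash
python3 nudge.py '[-0.036,0.018,0,0,0.5,-0.036,0.018,0,0,0.5,-0.036,0.018,0,0,0.5,-0.036,0.016,0.02,0,0.5,0,0,0.02,0.12,0.5,0,0,0.025,0.12,0.5,0,0,0,0.12,0.5,0,0,0,0.12,0.5,0,0,0,0.123,0.5,0,0,0,0,0.5,0,0,0,0,0.5]'
python3 - <<'E'
from e import *
i,P,o=shot("wrist","w14");T=tool(o);print(np.degrees(np.arctan2(T[1,0],T[0,0])))
print('pred ring px',proj(P,[.5291,.0572,.0045]))
g=cv2.GaussianBlur(cv2.cvtColor(i,cv2.COLOR_BGR2GRAY),(3,3),0)
c=cv2.HoughCircles(g[100:210,220:340],cv2.HOUGH_GRADIENT,1,20,param1=80,param2=12,minRadius=9,maxRadius=32)
print(None if c is None else [(x+220,y+100,r,onz(P,(x+220,y+100),.0045),(np.linalg.inv(T)@[*onz(P,(x+220,y+100),.0045),1])[:3]) for x,y,r in c[0][:4]])
E
```

```text
t: 35.55
eef_pos: [0.4831, 0.0437, 0.1995]
tool_rot: [0.0, 0.99, 0.138, 0.0]
contact_force: [-0.1, -0.5, -0.6]
gripper_width: 0.498
grasp_force: 0.0
15.884254402026764
pred ring px [[277.7686 148.5638]]
[(np.float32(277.5), np.float32(149.5), np.float32(11.0), array([0.5281, 0.0572, 0.0045]), array([ 0.0469, -0.0007,  0.1951])), (np.float32(315.5), np.float32(182.5), np.float32(13.2), array([0.5059, 0.0086, 0.0045]), array([0.0123, 0.04  , 0.195 ]))]
```

```bash
python3 nudge.py '[0,0,0.045,0,0.5,0,0,0.045,0,0.5,0,0,0.045,0,0.5,0,0,0.04,0,0.5,0,0,0.017,0,0.5,0,0,0.004,0,0.5,0,0,0,0,0.5,0,0,0,0,0,0,0,0,0,0,0,0,0,0,0,0,0,0,0,0,0,0,0,0,0]' 100; python3 nudge.py '[0,0,-0.04,0,0,0,0,-0.045,0,0,0,0,-0.045,0,0,0,0,-0.045,0,0,0,0,-0.045,0,0,0,0,-0.045,0,0,0,0,-0.03,0,0,0,0,0,0,0,0,0,0,0,0]'
python3 - <<'E'
from e import *
i,P,o=shot("wrist","w15");T=tool(o);print(np.degrees(np.arctan2(T[1,0],T[0,0])))
g=cv2.GaussianBlur(cv2.cvtColor(i,cv2.COLOR_BGR2GRAY),(3,3),0)
for im,nm in((g,'B'),(cv2.GaussianBlur(cv2.cvtColor(cv2.imread("pics/w10.png"),cv2.COLOR_BGR2GRAY),(3,3),0),'A'),(cv2.GaussianBlur(cv2.cvtColor(cv2.imread("pics/w12.png"),cv2.COLOR_BGR2GRAY),(3,3),0),'A2')):
    c=cv2.HoughCircles(im[120:240,210:350],cv2.HOUGH_GRADIENT,1,10,param1=60,param2=15,minRadius=20,maxRadius=42);print(nm,None if c is None else c[0][:4]+[210,120,0])
t=cv2.imread("pics/w10.png")[140:222,238:320];s=cv2.matchTemplate(i[110:260,200:360],t,cv2.TM_CCOEFF_NORMED);print(cv2.minMaxLoc(s),'same at (38,30)')
E
```

```text
t: 36.8
eef_pos: [0.4842, 0.0437, 0.0051]
tool_rot: [0.0, 0.991, 0.137, 0.001]
contact_force: [-1.9, -0.7, 8.5]
gripper_width: 0.111
grasp_force: 98.3
t: 37.7
eef_pos: [0.4829, 0.0435, 0.2993]
tool_rot: [0.0, 0.991, 0.136, 0.001]
contact_force: [-0.8, -1.1, -1.5]
gripper_width: 0.11
grasp_force: 98.4
15.683896592794675
B [[277.5 182.5  38.6]
 [269.5 175.5  28.9]
 [287.5 183.5  28.8]
 [267.5 185.5  29. ]]
A [[278.5 183.5  23.5]
 [283.5 173.5  34.4]
 [268.5 176.5  25.7]
 [287.5 188.5  28.1]]
A2 [[278.5 184.5  24.6]
 [272.5 176.5  28.8]
 [283.5 174.5  33.6]
 [291.5 189.5  24.3]]
(-0.33775100111961365, 0.8124645352363586, (0, 34), (37, 29)) same at (38,30)
```

```bash
python3 nudge.py '[0.007,-0.0441,0,0,0,0.007,-0.0441,0,0,0,0.007,-0.0441,0,0,0,0.007,-0.0441,0,0,0,0.007,-0.0441,0,0,0,0.007,-0.0441,0,0,0,0,0,0,-0.12,0,0,0,0,-0.12,0,0,0,0,-0.12,0,0,0,0,-0.12,0,0,0,0,-0.12,0,0.02,0,0,0,0,0.01,0,0,0,0,0,0,0,0,0,0,0,0,0,0]'
python3 -c "
from e import *
state(.093,(.0469,.0001,0))"
```

```text
t: 39.25
eef_pos: [0.4705, 0.3325, 0.2975]
tool_rot: [0.0, 0.906, 0.423, -0.001]
contact_force: [-0.6, -0.1, -1.3]
gripper_width: 0.111
grasp_force: 98.5
ring rack x -0.0278 (want -.027) y-hook 0.0007 z 0.2974 yaw err 0.02 tilt [-0.0019 -0.0009]
```

```bash
python3 nudge.py '[0,0.0007,0.02,0,0,0,0,0.025,0,0,0,0,0.017,0,0,0,0,0,0,0,0,0,0,0,0,0,0,0,0,0]'
python3 - <<'E'
from e import *
state(.093,(.0469,.0001,0))
i,P,o=shot("wrist","w16")
a=np.radians(50.07);print('nose px',proj(P,[[.5904-.021*np.cos(a)-.093*np.sin(a),.3295-.021*np.sin(a)+.093*np.cos(a),.2115]]))
cv2.imwrite("pics/c16.png",cv2.resize(np.clip(i[50:250,180:380]*1.6,0,255).astype(np.uint8),None,fx=3,fy=3,interpolation=cv2.INTER_CUBIC))
E
```

```text
t: 39.85
eef_pos: [0.4721, 0.3327, 0.2377]
tool_rot: [-0.0, 0.906, 0.423, 0.001]
contact_force: [-0.6, 0.5, -1.4]
gripper_width: 0.108
grasp_force: 98.5
ring rack x -0.0266 (want -.027) y-hook -0.0003 z 0.2378 yaw err -0.01 tilt [0.0018 0.0006]
nose px [[277.1856 163.3981]]
```

View pics/c16.png

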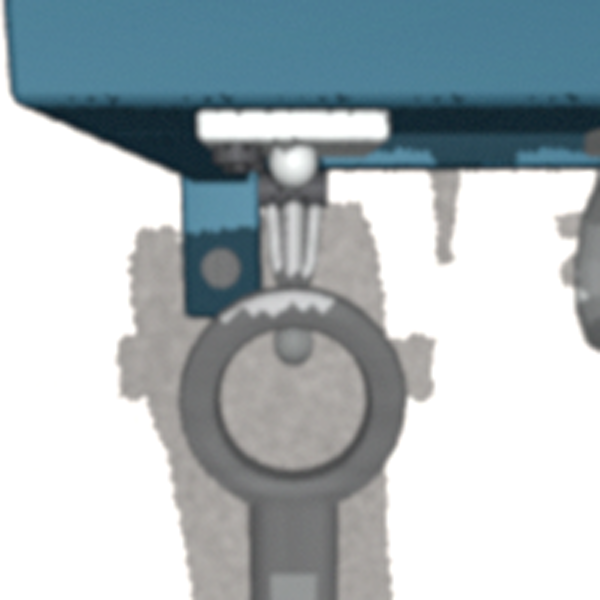

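The nose is at crop (292,345), centred under the ring (293,398), so I'll push in the same way.

```bash
python3 nudge.py '[-0.001,0,0.01,0,0,0,0,0.008,0,0,0,0,0.008,0,0,0,0,0.006,0,0,0,0,0.006,0,0,0,0,0.005,0,0,0,0,0.005,0,0,0,0,0.004,0,0,0,0,0.004,0,0,0,0,0,0,0,0,0,0,0,0]'; python3 -c "
from e import *
state(.093,(.0469,.0001,0))"; python3 nudge.py '[0,0,0.003,0,0,0,0,0,0,0,0,0,0,0,0]'; python3 nudge.py '[0,0,-0.005,0,0,0,0,-0.003,0,0,0,0,0,0,0,0,0,0,0,0]';python3 -c "
from e import *
state(.093,(.0469,.0001,0))"
```

```text
t: 41.0
eef_pos: [0.4718, 0.3324, 0.1811]
tool_rot: [-0.0, 0.906, 0.423, 0.001]
contact_force: [2.1, 2.3, 1.8]
gripper_width: 0.111
grasp_force: 98.9
ring rack x -0.0270 (want -.027) y-hook -0.0002 z 0.1813 yaw err 0.00 tilt [0.0025 0.0001]
t: 41.3
eef_pos: [0.4718, 0.3325, 0.1785]
tool_rot: [-0.0, 0.906, 0.423, 0.001]
contact_force: [0.8, 1.7, 5.8]
gripper_width: 0.111
grasp_force: 99.1
t: 41.7
eef_pos: [0.4707, 0.331, 0.1851]
tool_rot: [0.0, 0.906, 0.423, -0.001]
contact_force: [1.4, 1.4, 0.3]
gripper_width: 0.108
grasp_force: 98.8
ring rack x -0.0288 (want -.027) y-hook -0.0003 z 0.1851 yaw err -0.01 tilt [-0.0013  0.    ]
```

Same force signature as hook 2. Release, back off, let it settle and check.

```bash
python3 nudge.py '[0,0,0.001,0,0,0,0,0,0,0.5,0,0,0,0,0.5,0,0,0,0,0.5,-0.01,0,-0.02,0,0.5,-0.03,0,-0.03,0,0.5,-0.03,0,-0.03,0,0.5,-0.03,0.02,0,0,0.5,-0.03,0.02,0,0,0.5,-0.03,0.02,0,0,0.5,0,0,0,0,0.5,0,0,0,0,0.5,0,0,0,0,0.5,0,0,0,0,0.5,0,0,0,0,0.5,0,0,0,0,0.5,0,0,0,0,0.5,0,0,0,0,0.5,0,0,0,0,0.5,0,0,0,0,0.5]'
cat > f.py <<'E'
from e import *
i,P,_=shot('side','side9');b=cv2.imread('pics/side0.png')
a=np.radians(50.07);org=np.array([.5904,.3295])
rk=lambda x,y,z:[org[0]+x*np.cos(a)-y*np.sin(a),org[1]+x*np.sin(a)+y*np.cos(a),z]
df=cv2.GaussianBlur(cv2.absdiff(i,b),(3,3),0).max(2)
for y in(-.031,.093):
    q=proj(P,[rk(-.007,y,z) for z in(.167,.105,.04)]);print(q.round())
    u=int(q[0,0])
    for v in range(int(q[0,1])-8,int(q[2,1])+10,4): print(v,u-20,' '.join('%3d'%x for x in df[v,u-20:u+24:2]))
E
python3 f.py
```

```text
t: 43.7
eef_pos: [0.4144, 0.1703, 0.2644]
tool_rot: [0.0, 0.906, 0.423, 0.0]
contact_force: [-0.7, -0.9, -0.7]
gripper_width: 0.499
grasp_force: 0.0
[[247. 129.]
 [248. 146.]
 [249. 162.]]
120 227   8   8   6   6   8   6   5   6   7   4   5   6   5   7   6   8   8   6   5   6   4   3
124 227   6   6   9   7   4   6   7  10  19  26  29   6   7   6   8   9   5   4   4   6   5   5
128 227   5   6   7   6   7   5   7  44  79  16  12  54  60  10   6   6   8   6   7   6   4   5
132 227   8   5   7   8   6   5   8   5  36  79  78  79  46   9   7   5   6   9   3   8   4   6
136 227   8   8   4   5   7   8   7   7   8  58 109  70  12   7   8   6   7   8   7   6   7   5
140 227  25  18   6   7   8   6   8   7   8  34 103  85  14   8   8   5   7   5   6   5   8   6
144 227   5   6   3   4   5   7   6   6   7  26  91  93  26   9   7   4   7   6   7   6   5   8
148 227   3   4   4   2   9   4   4   5   6  11  56  78  36   8   7   6   7   5   7   7   8   6
152 227   6   4   6   6   3   5   6   5   6   6  19  28  14   6   6   4   5   6   7   6   4   7
156 227   6   4   5   5   3   3   3   4   5   5
[... 924 characters left out ...]
  28   9   7   5   8   6   7
132 192   6   7   6   6   6   6   8   5   5   5   4   5   7  10  66  91  25   8   7   6   8   8
136 192   5   7   7   7   7   6   7   8   6   8   6   5   6  10  53  96  83  18   8   6   5   6
140 192   7   9   6   6   5   5   6   6   8   6   6   7   6  10   8  12  17  22  24  10   6   8
144 192   6   8   8   9   9   6   9   7   7   6   7   8   4   9   8   8   5   4   5   5   4   4
148 192   7   7   6   7   5   6   8   6   6   6   4   4   6   9   7   5   5   3   3   5   3   5
152 192   7   5   7   8   5   6   7   7   6   5   5   5   9   8   5   4   4   6   5   5   6   4
156 192   7   6   7   7   5   4   6   5   5   6   5   4   4  20  17  27  33   7   5   5   5   4
```

```bash
python3 nudge.py '[0,0,0,0,0.5,0,0,0,0,0.5,0,0,0,0,0.5,0,0,0,0,0.5,0,0,0,0,0.5,0,0,0,0,0.5,0,0,0,0,0.5,0,0,0,0,0.5,0,0,0,0,0.5,0,0,0,0,0.5,0,0,0,0,0.5,0,0,0,0,0.5,0,0,0,0,0.5,0,0,0,0,0.5,0,0,0,0,0.5,0,0,0,0,0.5,0,0,0,0,0.5,0,0,0,0,0.5,0,0,0,0,0.5,0,0,0,0,0.5]'|head -1;  python3 f.py | tail -14; python3 nudge.py '[0,0,0,0,0.5,0,0,0,0,0.5,0,0,0,0,0.5,0,0,0,0,0.5]'|head -1;  python3 f.py | tail -13
```

```text
t: 45.75
 [217. 150.]]
108 192   8   6   5   4   4   4   3   4   4   6   5   3   4   4   3   4   5   4   3   6   6   4
112 192   7   5   8   8   7   6   4   4   6  17  19  15   8   6   5   5   5   4   3   4   6   5
116 192   6   6   7   6   6   6   6   6   8  14   7  29  32   4   7   3   5   4   5   5   6   8
120 192   7   6   6   7   9   6   5   5   7  12  27  24  12   5   5   7   6   6   9   5   7   6
124 192   5   6   6   7   5   7   7   8   6   6  26  27  16   6   5   7   5   6   6   7   8   4
128 192   7   8   8   7   7   7   6   7   7   5  15  30  20   7   6   6   7   7   7   6   6   7
132 192   6   7   6   5   6   6   6   6   6   6   8  30  24   7   7   7   6   8   7   6   6   7
136 192   5   7   7   8   7   7   6   6   5   6   5  18  28  12   4   6   5   7   7   5   5   6
140 192   6   7   6   7   7   6   3   6   7   5   5   9  29  21   9   5   7   5   6   4   8   8
144 192   6   7   8   8   7   7   6   6   5   5   6  15  27  23  14   9   5   4   6   5   4   5
148 192   6   8   6   7   6   6   9   7   6   7   6  10  22  24  37  27   6   4   5   5   5   7
152 192   8   5   7  
[... 726 characters left out ...]
   4   8   6   4   8   6   6
132 192   6   7   7   6   7   6   6   5   6   6   7   7  21  20   9   7   6   6   9   7   7   8
136 192   6   6   6   6   6   6   7   7   6   5   5   6  12  22  37  18   6   7   6   5   5   6
140 192   6   7   7   7   7   5   6   6   7   5   4   8   6  16  24  14   5   3   5   4   6   7
144 192   6   7   6   7   6   5   7   7   7   5   4   5   5  16  26  37  58  26   6   5   7   5
148 192   7   7   5   8   6   4   7   7   8   6   5   6   5   9  20  15  13  18  11   5   4   9
152 192   8   6   6   7   6   5   6   6   5   6   5   4   8   7   3   5   6   8   7   6   5   7
156 192   6   7   9   8   7   6   7   4   4   4   5   4   4  18  17  29  48  39  16   6   7   5
```

Ring B is on hook 4 at (214,116) in the side view and still swinging, so I'll let it die out.

```bash
python3 nudge.py '[0,0,0,0,0.5,0,0,0,0,0.5,0,0,0,0,0.5,0,0,0,0,0.5,0,0,0,0,0.5,0,0,0,0,0.5,0,0,0,0,0.5,0,0,0,0,0.5,0,0,0,0,0.5,0,0,0,0,0.5,0,0,0,0,0.5,0,0,0,0,0.5,0,0,0,0,0.5,0,0,0,0,0.5,0,0,0,0,0.5,0,0,0,0,0.5,0,0,0,0,0.5,0,0,0,0,0.5,0,0,0,0,0.5,0,0,0,0,0.5]'|head -1
python3 nudge.py '[0,0,0,0,0.5,0,0,0,0,0.5,0,0,0,0,0.5,0,0,0,0,0.5,0,0,0,0,0.5,0,0,0,0,0.5,0,0,0,0,0.5,0,0,0,0,0.5,0,0,0,0,0.5,0,0,0,0,0.5,0,0,0,0,0.5,0,0,0,0,0.5,0,0,0,0,0.5,0,0,0,0,0.5,0,0,0,0,0.5,0,0,0,0,0.5,0,0,0,0,0.5,0,0,0,0,0.5,0,0,0,0,0.5,0,0,0,0,0.5]'|head -1
python3 nudge.py '[0,0,0,0,0.5,0,0,0,0,0.5,0,0,0,0,0.5,0,0,0,0,0.5,0,0,0,0,0.5,0,0,0,0,0.5,0,0,0,0,0.5,0,0,0,0,0.5,0,0,0,0,0.5,0,0,0,0,0.5,0,0,0,0,0.5,0,0,0,0,0.5,0,0,0,0,0.5,0,0,0,0,0.5,0,0,0,0,0.5,0,0,0,0,0.5,0,0,0,0,0.5,0,0,0,0,0.5,0,0,0,0,0.5,0,0,0,0,0.5]'|head -1
python3 - <<'E'
from h import *
g=[cv2.GaussianBlur(shot("side")[0],(3,3),0)[95:190,195:275].astype(int) for _ in range(10)]
print([int(abs(x-g[0]).max()) for x in g])
i=shot("side","fin")[0];b=cv2.imread("pics/side1.png");D=cv2.GaussianBlur(cv2.absdiff(i,b),(3,3),0).max(2)
for n,(x0,x1,y0,y1) in dict(box=(215,310,320,420),tins=(265,330,185,305),tools=(290,395,170,290)).items(): print(n,D[y0:y1,x0:x1].max(),(D[y0:y1,x0:x1]>25).sum())
E
python3 f.py
```

```text
t: 48.25
t: 50.25
t: 52.25
[0, 8, 8, 9, 6, 8, 8, 7, 9, 8]
box 19 0
tins 19 0
tools 20 0
[[247. 129.]
 [248. 146.]
 [249. 162.]]
120 227   5   6   5   9   7   8   5   7   5   4   6   6   5   6   7   7   7   5   6   6   4   4
124 227   6   7   9   6   5   6   6   9  16  26  27   6   5   8   8   8   6   6   6   5   5   5
128 227   5   7   8   5   6   7   8  46  81  17  11  55  59   9   7   6   6   6   5   7   5   6
132 227   8   6   6   6   5   5   9   6  36  79  77  77  47   9   6   5   8   7   5   5   7   5
136 227   5   5   6   7   7   8   7   5   8  55 108  76  13   6   8   6   7   6   7   6   5   6
140 227   6   6   5   6   8   6   6   5   6  34 100  87  16   7   7   5   5   5   6   7   7   4
144 227   4   3   4   5   6   7   7   6   5  23  89  96  29   9   6   6   8   5   6   6   4   7
148 227   5   5   4   4   7   6   7   5   6   9  53  81  38   5   7   5   5   6   7   5   7   6
152 227   7   4   5   6   3   5   6   6   5   6  18  27  16   4   4   6   4   7   7   5   5   7
156 227   4   6   4   4   5   3   3   5   7   5   9  22  19  11   5   7   4   5   4   5   5   6
160 227   7 
[... 863 characters left out ...]
   6   8   5   6   7   6   6
132 192   6   6   6   5   6   6   5   6   6   4  13  31  19   6   5   6   6   6   7   6   5   6
136 192   5   6   8   6   4   7   8   7   7   7   7  27  28   9   3   5   6   7   5   6   6   7
140 192   8   7   8   6   8   5   6   7   8   4   4  17  29  16   7   8   5   4   7   5   6   7
144 192   6   6   6   8   6   5   7   7   7   6   6  24  29  22   9   5   5   4   3   4   4   6
148 192   8   5   6   6   5   5   7   7   5   6   5  15  25  37  52  22   4   5   5   5   3   6
152 192   6   4   7   7   5   6   6   7   6   5   5  12  16   6  14  12   6   8   5   4   6   4
156 192   7   8   8   6   6   4   7   6   4   2   6   6   5  14  11   7   7   4   5   5   5   4
```

Both spanners hang plumb and still on their predicted lines, and the box, tins and tools haven't changed. I'll hand in.

```bash
python3 -c "
from station import bot
print(bot.hand_in())"
```

```text
the job is handed in; nothing more can be done
None
```

I handed the job in at about 53 s: the two spanners present hang at rest on hooks 2 and 4, all three knobs are in the parts box with its cover home, and the tins, brush and mallet were not moved; no verdict was returned, and I judged the gates shut from the push forces rather than reading them.

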